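# Move the red-stripped circuit board from the rack to the test dock

### The job

On this tool-repair bench three circuit boards stand in the slots of a black rack. Slide the one with the red grip strip straight up out of its slot until it is clear, stand it in the slot of the grey test dock, lowered fully home before you let it go, and leave the yellow and blue ones standing in the rack.

Things in the scene. Friction and masses are not known exactly. Their poses are not given: they have to be found in the camera images.
- board_red_center (a point): the board to move: green, 100 mm long (x), 4 mm thick (y), 112 mm high (z up), 0.12 kg, standing loose in a rack slot, bottom edge 8 mm above the bench. Its red grip strip, the top 22 mm, is 70 mm long, 10 mm thick, centred: pinch it across y from above. This point is the board's centre, 56 mm above its bottom edge; the strip's middle is 45 mm straight above this point.
- board_yellow_center (a point): centre of a like board with a yellow strip, same sizes and axes; it stays. The boards stand in any order in a fixed black rack, 124 mm along the boards' x, 204 mm along their y, 66 mm high, in three slots 70 mm apart along y. The slots guide only the two upright edges, with 1.5 to 2 mm of play all round. The boards' tops are 120 mm above the bench.
- board_blue_center (a point): centre of a like board with a blue strip, same sizes and axes, in the same rack; it stays. The rack stands to the left or the right of the robot's middle line and the dock on the other side, each turned a little by its own angle.
- dock_slot (a point): fixed grey test dock, 150 (x) by 74 mm (y), 52 mm high, with a slot from above along x: 120 mm long, 10 mm wide, 46 mm deep; white sloping lips widen its top 12 mm to a 33 mm mouth. This point is the centre of the slot's floor, 6 mm above the bench, z up. A board goes in bottom edge first, either way round; home, its centre is 56 mm above this point. Let go, it may lean up to 12 degrees.

How it is judged:
On the way:
1. the red-stripped board is held up clear of the rack (its bottom edge above the rack's top) (height (world z) of board_red_center above 0.128 m), for 0.1 s.
At the end, for the whole second after the job is handed in: The red-stripped board stands at rest and released in the dock's slot, its bottom edge within 8 mm of the slot floor, centred within 15 mm, in line with the slot within 0.2 rad and upright within 0.35 rad; the yellow and blue boards stand in the rack within 20 mm of where they began (x of board_red_center in the frame of dock_slot between -0.015 and 0.015 m and y of board_red_center in the frame of dock_slot between -0.015 and 0.015 m and z of board_red_center in the frame of dock_slot between 0.048 and 0.064 m and angle between board_red_center's own z axis and vertical below 0.35 rad and angle between the x axis of board_red_center and the x axis of dock_slot, either way round below 0.2 rad and linear speed of board_red below 0.02 m/s and distance of each of board_yellow_center, board_blue_center from where it was at the start of the episode below 0.02 m); the robot touches nothing.
It fails at once if the yellow or the blue board is moved more than 20 mm (distance of any of board_yellow_center, board_blue_center from where it was at the start of the episode above 0.02 m).
It fails at once if the red-stripped board is let go and falls from more than 30 mm above its place (height (world z) of board_red_center above 0.092 m and contact force between board_red and anything else below 0.001 N and linear speed of board_red above 0.1 m/s).
It also fails if it takes over 40 s, if anything falls off the work surface, if the arm or the gripper's body presses on something with over 40 N, if the wrist force passes 120 N, or if a joint passes its speed limit or range.

### The arm

A 7-joint arm with a two-finger parallel gripper is mounted at the origin on the work surface. World frame = base frame: x ahead of the robot, y to its left, z up, the work surface at z = 0. Lengths are in m, angles in rad, forces in N, time in s.
With the tool pointing down it reaches from about 0.4 to 0.85 m from the base axis. Payload 6.9 kg.
Tool frame: the origin (TCP) lies on the centre line of the jaws, within the pads' length; the fingertips stand 11 mm ahead of it and the grasp point (between the pads) lies 8 mm behind it; z points along the fingers, y is the line along which they close (so a half turn about z gives the same grasp; the last joint's range is limited). The gripper opens to 85 mm and grips with 20 to 120 N. Pads are 22 mm wide; open, the fingers measure 114 mm over their backs; the gripper's body (76 mm by 85 mm) begins 54 mm behind the grasp point. The pads swing forward as they close: fully open they stand 13 mm farther back than shut.
Start: joints at [-1.194, 0.507, -0.238, 1.5, 0.126, 1.149, -0.155], TCP at [0.167, 0.602, 0.242] pointing down, gripper open.
Joint ranges: [-3.08, 3.08], [-0.24, 2.05], [-1.43, 1.35], [0, 2.5], [-1.52, 4.66], [0.17, 1.96], [-2.89, 2.89]. Speed limits (rad/s): [2.39, 2.39, 3.14, 3.14, 3.14, 3.14, 3.14].

### API

Orientations are given as a rotation vector (axis times angle).
In Python, from cell import env gives the robot as it stands. The module is installed in compiled form; this text tells all that it offers.
- The arm moves only by the shell command python3 -m jog 'ROWS' [FORCE]. ROWS is JSON, a list of rows, each a list of 3 entries, a list of its own where there are three numbers: the shift along the tool's x, y, z each as a share of 25 cm, from -1 to 1, then the turn, a rotation vector about the tool's x, y, z each as a share of 180 degrees, from -1 to 1, then the opening, from 0 (shut) to 1 (fully open). In form: [[[dx, dy, dz], [ax, ay, az], jaw], ...]. A call has exactly 5 rows; each row is the pose to reach, as a shift and turn from the pose commanded when the call began, along the tool's axes at that moment, turning the shorter way round; what a row does not reach only later rows make up. A row lasts 1/10 s, in which the tool goes at most 50 mm and 8.59 degrees, less where a joint would pass 70% of its speed; a pose out of reach is approached as far as the arm can. A call with a number of a shift or a turn outside -1 to 1 is refused whole. A call with a gripper value outside its range is refused whole. The fingers move at their own pace and stop on an object; FORCE is the grip in N (left out, the last holds). Time passes only in rows, so rows that repeat a pose let the fingers close, or fill a call up. It gives the time, the measured TCP pose, the force, the opening and the grip force at its end, in the units of the state.
- env.sense(): the state, without advancing time (a new reading comes with each control period).
- env.grab_frame(name): name is "side" or "top" or "wrist"; returns a dict with "frame" (384x512x3 uint8, red, green, blue), "fx", "fy", "cx", "cy" (pixels), "position" and "orientation" of the camera in the world; the wrist camera has in their place "T_tool_cam" (4x4, takes a point from camera to tool coordinates, whose origin is the TCP and whose axes are the flange's). Camera axes: x right, y down, z forward; pixel columns grow to the right and rows downward; lengths in m; the calibration is good to about 2 mm. The wrist camera is an equidistant fisheye: a pixel r from the principal point sees the ray r / f radians off the axis. A picture is of the moment at which its call begins: read the wrist's pose just before it. There is no depth.
- env.finish_job(): hands the job in; it is judged then, once.
The state is a dict: "time_s": time; "joint_pos": joint angles; "dq": joint speeds; "joint_torque": joint torques, N m; "position": TCP position; "ee_rot": TCP orientation; "force": force on the tool from outside, world axes, zero at the start; "torque": the same for the moment, N m; "width": finger opening in m; "gripper_force": force on a finger pad.
Only numpy, scipy, OpenCV 4.12 (cv2) and the standard library are available. Lean on these libraries where they do the work, as an engineer would, in place of code of your own. Each camera call takes 0.05 s, during which the arm holds its last target. There are 200 camera calls.

## Working session

There is one attempt and no reset: what is moved stays moved. The work goes in short steps, Python scripts to look and compute and a shell command to move; the robot and the scene stay as the last step left them, time stands still between calls to the robot, and variables do not carry over. Pictures are saved under pics/ and viewed, at most 10 in all, crops included, and the job is handed in when it is done.

```bash
mkdir -p pics; python3 - <<'E'
from cell import env
import cv2,pickle
s=env.sense();print({k:s[k] for k in("time_s","position","ee_rot","width")})
d={}
for n in("top","side"):
    f=env.grab_frame(n);d[n]=f;cv2.imwrite(f"pics/{n}0.png",f["frame"][:,:,::-1])
    print(n,{k:v for k,v in f.items() if k!="frame"})
pickle.dump(d,open("d.pkl","wb"))
E
```

```text
{'time_s': 0.0, 'position': array([0.1671266 , 0.60173606, 0.24142622]), 'ee_rot': array([-4.24038040e-01, -3.11265987e+00,  2.78692308e-03]), 'width': 0.08512572610938422}
top {'fx': 365.29388089138797, 'fy': 365.29388089138797, 'cx': 258.2841578121219, 'cy': 194.61425183425584, 'position': array([ 0.4875367 , -0.01482128,  0.92030787]), 'orientation': array([-2.17328042,  2.17262137, -0.08313971])}
side {'fx': 431.52757949171126, 'fy': 431.52757949171126, 'cx': 252.94074626088374, 'cy': 203.06472386200144, 'position': array([ 0.06965   , -0.48777519,  0.84268794]), 'orientation': array([-2.29590012,  0.92002753, -0.35687664])}
```

View pics/top0.png

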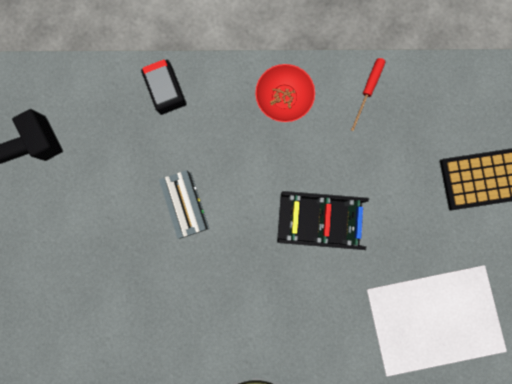

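View pics/side0.png

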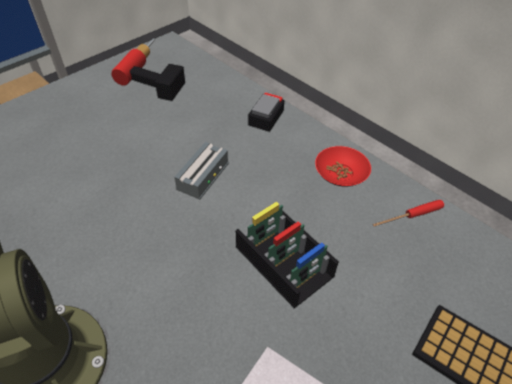

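The top view shows the rack around (322,220) with red in the middle slot (327,220), and the dock around (185,205). Enlarging both.

```bash
python3 - <<'E'
import cv2,pickle,numpy as np
d=pickle.load(open("d.pkl","rb"));t=d["top"]["frame"][:,:,::-1];s=d["side"]["frame"][:,:,::-1]
a=cv2.resize(t[160:250,150:220],None,fx=5.5,fy=5.5,interpolation=cv2.INTER_CUBIC)
b=cv2.resize(t[180:260,270:375],None,fx=3.9,fy=3.9,interpolation=cv2.INTER_CUBIC)
h=np.zeros((500,800,3),np.uint8);h[:a.shape[0],:a.shape[1]]=a;h[:b.shape[0],390:390+b.shape[1]]=b
cv2.imwrite("pics/crop1.png",h)
a=cv2.resize(s[135:205,170:235],None,fx=6,fy=6,interpolation=cv2.INTER_CUBIC)
b=cv2.resize(s[195:310,230:340],None,fx=3.6,fy=3.6,interpolation=cv2.INTER_CUBIC)
h=np.zeros((430,800,3),np.uint8);h[:a.shape[0],:a.shape[1]]=a;h[:b.shape[0],400:400+b.shape[1]]=b
cv2.imwrite("pics/crop2.png",h)
# red strip blob
from scipy.spatial.transform import Rotation as R
def ray(n,u,v,z):
    f=d[n];r=R.from_rotvec(f["orientation"]).apply([(u-f["cx"])/f["fx"],(v-f["cy"])/f["fy"],1]);p=f["position"];return p+r*(z-p[2])/r[2]
hsv=cv2.cvtColor(t,cv2.COLOR_BGR2HSV)
for nm,lo,hi in(("red",0,6),("yel",24,34),("blue",105,120)):
    m=(hsv[...,0]>=lo)&(hsv[...,0]<=hi)&(hsv[...,1]>170)&(hsv[...,2]>90);m[:190]=0;m[255:]=0
    ys,xs=np.nonzero(m);rc=cv2.minAreaRect(np.c_[xs,ys].astype(np.float32))
    x=ys-ys.mean();sl=np.polyfit(ys,xs,1)
    e=[ray("top",np.polyval(sl,y),y,.12) for y in(ys.min()-.5,ys.max()+.5)]
    print(nm,len(xs),xs.mean(),ys.mean(),xs.min(),xs.max(),ys.min(),ys.max(),ray("top",xs.mean(),ys.mean(),.12).round(4),np.degrees(np.arctan2(*(e[0]-e[1])[1::-1])).round(2),np.linalg.norm(e[0]-e[1]))
E
```

```text
red 190 327.2526315789474 219.66842105263157 324 331 204 236 [ 0.5016 -0.1578  0.12  ] -4.19 0.07204254922232259<stdin>:19: RuntimeWarning: Mean of empty slice.
  ret = ret.dtype.type(ret / rcount)
Traceback (most recent call last):
TypeError: expected non-empty vector for x
```

View pics/crop1.png

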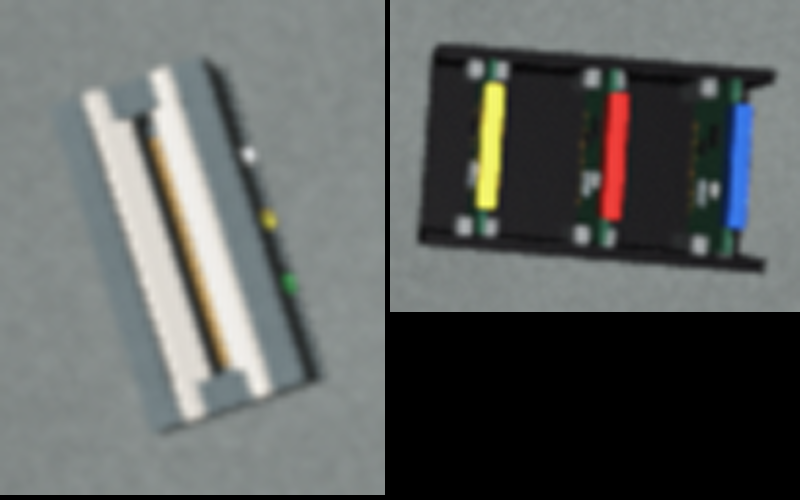

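View pics/crop2.png

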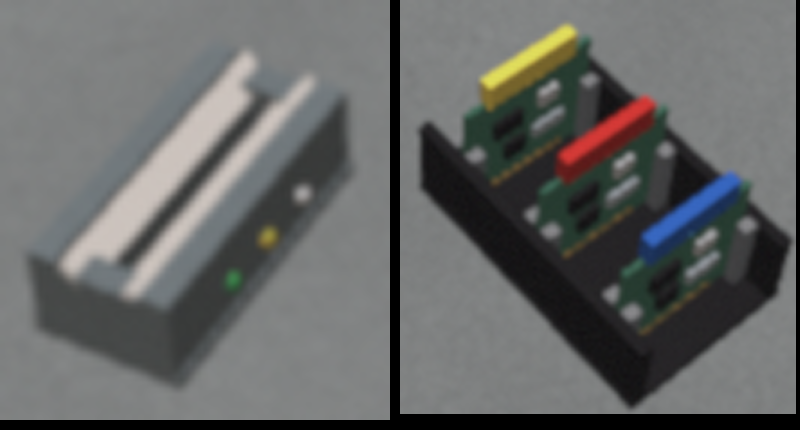

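Crop 1: the dock's lip outer corners are at (82,95), (172,66), (270,392) and (185,422). The red strip's top is at about (615,155). Crop 2: the lip corners are at (62,270), (242,50), (318,75) and (130,300). The red strip's top face spans about (557,160) to (655,102).

```bash
cat > h.py <<'E'
import numpy as np,pickle
from scipy.spatial.transform import Rotation as R
d=pickle.load(open("d.pkl","rb"))
def ray(n,u,v,z):
    f=d[n];r=R.from_rotvec(f["orientation"]).apply([(u-f["cx"])/f["fx"],(v-f["cy"])/f["fy"],1]);p=f["position"];return p+r*(z-p[2])/r[2]
def togo(pos,yaw=None):
    """shift (tool axes, share of 25cm) and turn about tool z to put tool y at yaw+90deg (mod 180), tool down"""
    from cell import env
    s=env.sense();r=R.from_rotvec(s["ee_rot"]);p=s["position"]
    print("t",s["time_s"],"pos",p.round(4),"shift",(r.inv().apply(np.array(pos)-p)/.25).round(4))
    if yaw is not None:
        for k in(0,180):
            q=R.from_euler("z",yaw+k,degrees=True)*R.from_rotvec([np.pi,0,0])
            print("turn",((r.inv()*q).as_rotvec()/np.pi).round(4))
E
python3 - <<'E'
from h import *
def go(n,pts,ox,oy,sx,cx0,z):
    P=[ray(n,ox+(x-cx0+.5)/sx-.5,oy+(y+.5)/sx-.5,z) for x,y in pts];return np.array(P)
for nm,a in (("lipT",("top",[(82,95),(172,66),(270,392),(185,422)],150,160,5.5,0,.052)),
 ("faceT",("top",[(58,108),(207,62),(305,382),(160,432)],150,160,5.5,0,.052)),
 ("floorT",("top",[(142,125),(142,125),(225,365),(225,365)],150,160,5.5,0,.006)),
 ("lipS",("side",[(242,50),(318,75),(130,300),(62,270)],170,135,6,0,.052)),
 ("faceS",("side",[(225,42),(345,95),(175,305),(32,255)],170,135,6,0,.052)),
 ("redS",("side",[(645,97),(655,103),(570,165),(557,158)],230,195,3.6,400,.12)),
 ("redT",("top",[(610,93),(629,95),(621,219),(602,217)],270,180,3.9,390,.12))):
    P=go(*a);v=(P[0]+P[1]-P[2]-P[3])/2
    print(nm,P.mean(0).round(4),"len",np.linalg.norm(v).round(4),"yaw",np.degrees(np.arctan2(v[1],v[0])).round(2),"w",np.linalg.norm(P[0]-P[1]).round(4),np.linalg.norm(P[2]-P[3]).round(4))
togo([.502,-.159,.24],-4.2)
E
```

```text
lipT [0.5406 0.176  0.052 ] len 0.1492 yaw 18.09 w 0.0412 0.0387
faceT [0.5396 0.1737 0.052 ] len 0.1472 yaw 18.22 w 0.0679 0.0658
floorT [0.5426 0.1832 0.006 ] len 0.1168 yaw 20.03 w 0.0 0.0
lipS [0.5404 0.1742 0.052 ] len 0.154 yaw 19.44 w 0.0385 0.0342
faceS [0.5418 0.1722 0.052 ] len 0.1478 yaw 18.4 w 0.0653 0.068
redS [ 0.5014 -0.1598  0.12  ] len 0.0689 yaw -3.48 w 0.0071 0.0087
redT [ 0.5018 -0.1582  0.12  ] len 0.0695 yaw -4.58 w 0.0107 0.0106
t 0.1 pos [0.1671 0.6018 0.2415] shift [-2.1047 -2.5739  0.0103]
turn [-1.000e-04  8.000e-04  9.371e-01]
turn [-0.0005 -0.     -0.0629]
```

```bash
python3 -m jog '[[[-0.15,-0.11,0],[0,0,0],0.6],[[-0.32,-0.24,0],[0,0,0],0.6],[[-0.48,-0.36,0],[0,0,0],0.6],[[-0.64,-0.48,0],[0,0,0],0.6],[[-0.8,-0.6,0],[0,0,0],0.6]]' 40
python3 -m jog '[[[-0.1,-0.17,0],[0,0,0],0.6],[[-0.2,-0.34,0],[0,0,0],0.6],[[-0.3,-0.51,0],[0,0,0],0.6],[[-0.4,-0.68,0],[0,0,0],0.6],[[-0.5,-0.85,0],[0,0,-0.063],0.6]]'
python3 -c "
from h import *
togo([.5016,-.159,.24],-4.1)"
```

```text
time_s: 0.6
position: [0.3185, 0.405, 0.2421]
ee_rot: [-0.424, -3.113, 0.001]
force: [0.3, 0.9, -0.1]
width: 0.0515
gripper_force: 0.0
time_s: 1.1
position: [0.3795, 0.1744, 0.2422]
ee_rot: [-0.232, -3.133, 0.001]
force: [0.3, -0.2, 0.3]
width: 0.0512
gripper_force: 0.0
t 1.1 pos [0.3795 0.1744 0.2422] shift [-0.6799 -1.2468  0.0098]
turn [-0.000e+00  4.000e-04  9.757e-01]
turn [-0.0002 -0.     -0.0243]
```

```bash
python3 -m jog '[[[-0.09,-0.16,0],[0,0,-0.01],0.6],[[-0.18,-0.32,0],[0,0,-0.02],0.6],[[-0.27,-0.48,0],[0,0,-0.02],0.6],[[-0.36,-0.65,0],[0,0,-0.02],0.6],[[-0.45,-0.82,0],[0,0,-0.02],0.6]]'
python3 -c "
from h import *
togo([.5016,-.159,.24],-4.1)"
```

```text
time_s: 1.6
position: [0.4608, -0.0439, 0.2423]
ee_rot: [-0.132, -3.139, -0.0]
force: [0.9, 0.5, -0.5]
width: 0.0514
gripper_force: 0.0
t 1.6 pos [ 0.4608 -0.0439  0.2423] shift [-0.2015 -0.4449  0.0091]
turn [-0.    -0.     0.996]
turn [ 0.    -0.    -0.004]
```

```bash
python3 -m jog '[[[-0.07,-0.14,0],[0,0,0],0.6],[[-0.13,-0.28,0],[0,0,0],0.6],[[-0.17,-0.37,0],[0,0,0],0.6],[[-0.17,-0.37,0],[0,0,0],0.6],[[-0.17,-0.37,0],[0,0,0],0.6]]'
python3 - <<'E'
from h import *
togo([.5016,-.159,.24],-4.1)
from cell import env
import cv2
s=env.sense();f=env.grab_frame("wrist");cv2.imwrite("pics/w1.png",f["frame"][:,:,::-1])
T=np.array(f["T_tool_cam"]);print(T.round(4).tolist(),f["fx"],f["cx"],f["cy"])
pickle.dump((s,f),open("w1.pkl","wb"))
def wproj(s,f,P):
    T=np.array(f["T_tool_cam"]);q=R.from_rotvec(s["ee_rot"]).inv().apply(np.array(P)-s["position"]);c=np.linalg.inv(T)@np.append(q,1)
    th=np.arctan2(np.hypot(c[0],c[1]),c[2]);k=f["fx"]*th/np.hypot(c[0],c[1]);return f["cx"]+k*c[0],f["cy"]+k*c[1]
B=R.from_euler("z",-4.1,degrees=True)
for x in(-35,35):
  for y in(-5,5): print(x,y,np.round(wproj(s,f,B.apply([x/1e3,y/1e3,0])+[.5016,-.159,.12]),1))
E
```

```text
time_s: 2.1
position: [0.4948, -0.1379, 0.2418]
ee_rot: [-0.135, -3.137, -0.001]
force: [-0.1, 0.9, 0.7]
width: 0.0512
gripper_force: 0.0
t 2.1 pos [ 0.4948 -0.1379  0.2418] shift [-0.0344 -0.0819  0.007 ]
turn [-6.000e-04 -2.000e-04  9.955e-01]
turn [ 0.0001 -0.0004 -0.0045]
[[0.0003, -0.9634, -0.2682, 0.0672], [1.0, 0.0001, 0.0006, 0.0007], [-0.0006, -0.2682, 0.9634, -0.131], [0.0, 0.0, 0.0, 1.0]] 297.3186396354542 255.5357998142777 190.37119430938006
-35 -5 [224.4 157.6]
-35 5 [235.9 157.4]
35 -5 [227.6 232.6]
35 5 [238.3 232.5]
```

View pics/w1.png

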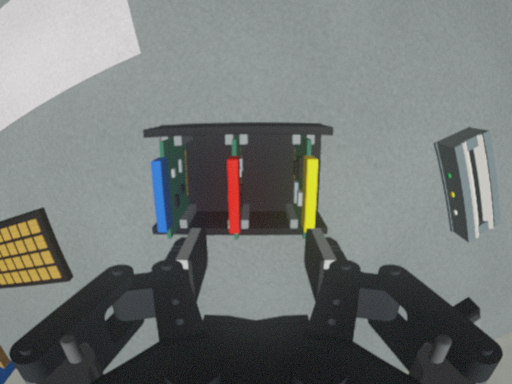

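The wrist view shows the red strip at about (228–240, 157–234), within 3 px of the prediction. I'll fit it more precisely.

```bash
cat >> h.py <<'E'
def wray(s,f,u,v,z):
    T=np.array(f["T_tool_cam"]);x,y=u-f["cx"],v-f["cy"];r=np.hypot(x,y);th=r/f["fx"]
    c=np.array([np.sin(th)*x/r,np.sin(th)*y/r,np.cos(th)]);Q=R.from_rotvec(s["ee_rot"])
    o=Q.apply(T[:3,3])+s["position"];w=Q.apply(T[:3,:3]@c);return o+w*(z-o[2])/w[2]
E
python3 - <<'E'
from h import *
import cv2
s,f=pickle.load(open("w1.pkl","rb"))
h=f["frame"].astype(int);m=(h[...,0]>140)&(h[...,1]<70)&(h[...,2]<70);m[:,:200]=0;m[:,270:]=0;m[:145]=0;m[245:]=0
ys,xs=np.nonzero(m);print(ys.min(),ys.max())
L=[];Rr=[]
for y in range(ys.min()+3,ys.max()-3):
    r=xs[ys==y];L.append((r.min()-.5,y));Rr.append((r.max()+.5,y))
L=np.array(L);Rr=np.array(Rr)
for y in(165,195,225): print(y,[ (xs[ys==y].min(),xs[ys==y].max())])
for e in(L,Rr):
    P=np.array([wray(s,f,u,v,.12) for u,v in e]);k=np.polyfit(P[:,0],P[:,1],1);print("yaw",np.degrees(np.arctan(k[0])),"y at .5016",np.polyval(k,.5016))
print("ends",wray(s,f,234,ys.min()-.5,.12),wray(s,f,235,ys.max()+.5,.12))
E
```

```text
159 233
165 [(np.int64(227), np.int64(238))]
195 [(np.int64(228), np.int64(239))]
225 [(np.int64(230), np.int64(239))]
yaw -3.9448803157562193 y at .5016 -0.16241826050172048
yaw -4.602455224415583 y at .5016 -0.15220660006733544
ends [ 0.46786077 -0.15325414  0.12      ] [ 0.53758218 -0.15972335  0.12      ]
```

```bash
python3 -c "
from h import *
togo([.502,-.158,.104],-4.2)"
```

```text
t 2.15 pos [ 0.4947 -0.137   0.2419] shift [-0.0366 -0.0816  0.5515]
turn [-6.000e-04 -4.000e-04  9.966e-01]
turn [ 0.0002 -0.0004 -0.0034]
```

```bash
python3 -m jog '[[[-0.037,-0.082,0],[0,0,-0.003],0.5],[[-0.037,-0.082,0.1],[0,0,-0.003],0.5],[[-0.037,-0.082,0.2],[0,0,-0.003],0.5],[[-0.037,-0.082,0.3],[0,0,-0.003],0.5],[[-0.037,-0.082,0.3],[0,0,-0.003],0.5]]'
python3 -c "
from h import *
togo([.502,-.158,.104],-4.2)"
```

```text
time_s: 2.65
position: [0.5007, -0.1569, 0.1648]
ee_rot: [-0.114, -3.134, -0.003]
force: [-1.3, -0.2, -0.5]
width: 0.043
gripper_force: 0.0
t 2.65 pos [ 0.5007 -0.1569  0.1648] shift [-0.0071 -0.0046  0.243 ]
turn [ 2.900e-03  9.000e-04 -9.999e-01]
turn [ 0.0005 -0.0018  0.0001]
```

```bash
python3 -m jog '[[[-0.004,-0.003,0.06],[0,0,0],0.5],[[-0.004,-0.003,0.13],[0,0,0],0.5],[[-0.004,-0.003,0.2],[0,0,0],0.5],[[-0.004,-0.003,0.24],[0,0,0],0.5],[[-0.004,-0.003,0.24],[0,0,0],0.5]]'
python3 -c "
from h import *
togo([.502,-.158,.104],-4.2)"
```

```text
time_s: 3.15
position: [0.5033, -0.1591, 0.1071]
ee_rot: [-0.116, -3.138, -0.001]
force: [0.0, -0.3, -0.3]
width: 0.0426
gripper_force: 0.0
t 3.15 pos [ 0.5033 -0.1591  0.1071] shift [0.0055 0.0039 0.0125]
turn [-6.000e-04 -2.000e-04  9.997e-01]
turn [ 0.0002 -0.0004 -0.0003]
```

```bash
python3 -m jog '[[[0.004,0.004,0.01],[0,0,0],0.5],[[0.004,0.004,0.01],[0,0,0],0.2],[[0.004,0.004,0.01],[0,0,0],0],[[0.004,0.004,0.01],[0,0,0],0],[[0.004,0.004,0.01],[0,0,0],0]]' 50
python3 -m jog '[[[0.004,0.004,0],[0,0,0],0],[[0,0,0],[0,0,0],0],[[0,0,0],[0,0,0],0],[[0,0,0],[0,0,0],0],[[0,0,0],[0,0,0],0]]' 50
```

```text
time_s: 3.65
position: [0.5031, -0.1589, 0.1056]
ee_rot: [0.118, 3.138, -0.0]
force: [-1.1, 0.9, 5.4]
width: 0.0094
gripper_force: 49.6
time_s: 4.15
position: [0.503, -0.1588, 0.1056]
ee_rot: [0.118, 3.138, -0.0]
force: [-1.2, 0.9, 8.6]
width: 0.0092
gripper_force: 50.2
```

```bash
python3 -m jog '[[[0,0,-0.04],[0,0,0],0],[[0,0,-0.09],[0,0,0],0],[[0,0,-0.14],[0,0,0],0],[[0,0,-0.19],[0,0,0],0],[[0,0,-0.24],[0,0,0],0]]' 60
python3 -m jog '[[[0,0,-0.05],[0,0,0],0],[[0,0,-0.1],[0,0,0],0],[[0,0,-0.15],[0,0,0],0],[[0,0,-0.2],[0,0,0],0],[[0,0,-0.2],[0,0,0],0]]'
python3 - <<'E'
from h import *
from cell import env
import cv2
togo([.5405,.1745,.215],18.4)
for n in("side","top"):
    f=env.grab_frame(n);d[n]=f
cv2.imwrite("pics/s2.png",np.hstack([cv2.resize(d["side"]["frame"][120:320,150:350],(400,400)),cv2.resize(d["top"]["frame"][120:270,250:400],(400,400))])[:,:,::-1])
E
```

```text
time_s: 4.65
position: [0.5021, -0.1587, 0.1654]
ee_rot: [-0.118, -3.138, -0.0]
force: [-0.0, -0.1, -0.7]
width: 0.0089
gripper_force: 58.4
time_s: 5.15
position: [0.503, -0.159, 0.2163]
ee_rot: [0.118, 3.137, -0.001]
force: [0.5, -0.4, -0.7]
width: 0.0093
gripper_force: 58.5
t 5.15 pos [ 0.503  -0.159   0.2163] shift [-0.049   1.3416  0.0048]
turn [8.000e-04 4.000e-04 8.738e-01]
turn [-0.0003  0.0006 -0.1262]
```

View pics/s2.png

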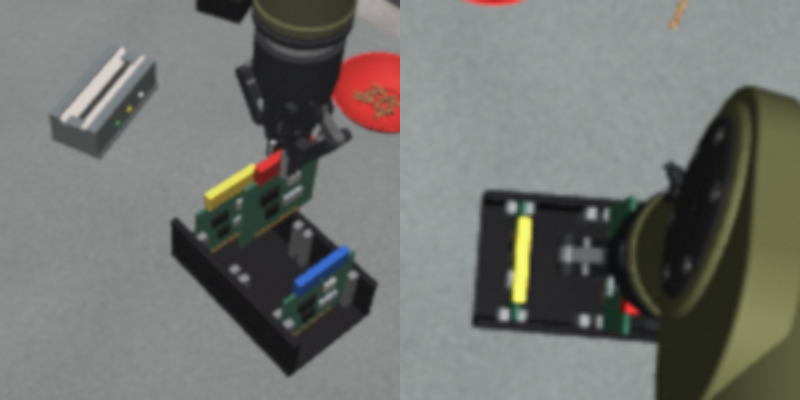

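The red board is held clear of the rack, and both others still stand. I'll go higher to pass over the yellow board, then carry it across.

```bash
python3 -m jog '[[[0,0,-0.05],[0,0,0],0],[[0,0,-0.1],[0,0,0],0],[[0,0,-0.15],[0,0,0],0],[[0,0,-0.19],[0,0,0],0],[[0,0.05,-0.2],[0,0,0],0]]'
python3 -m jog '[[[0,0.14,0],[0,0,0],0],[[0,0.3,0],[0,0,-0.02],0],[[0,0.46,0],[0,0,-0.04],0],[[0,0.62,0],[0,0,-0.06],0],[[-0.01,0.78,0],[0,0,-0.08],0]]'
python3 -c "
from h import *
togo([.5405,.1745,.215],18.4)"
```

```text
time_s: 5.75
position: [0.5034, -0.1477, 0.2652]
ee_rot: [0.123, 3.139, -0.002]
force: [-0.1, 0.6, -0.9]
width: 0.0086
gripper_force: 58.5
time_s: 6.25
position: [0.5197, 0.0506, 0.2642]
ee_rot: [0.281, -3.128, -0.001]
force: [1.1, 0.0, -1.3]
width: 0.0089
gripper_force: 58.6
t 6.25 pos [0.5197 0.0506 0.2642] shift [-0.1704  0.4728  0.1966]
turn [-6.000e-04 -3.000e-04  9.549e-01]
turn [ 0.0002 -0.0004 -0.0451]
```

```bash
python3 -m jog '[[[-0.05,0.15,0],[0,0,-0.01],0],[[-0.1,0.28,0],[0,0,-0.03],0],[[-0.15,0.4,0],[0,0,-0.04],0],[[-0.16,0.44,0],[0,0,-0.04],0],[[-0.16,0.44,0],[0,0,-0.04],0]]'
python3 -m jog '[[[0,0,0],[0,0,0],0],[[0,0,0],[0,0,0],0],[[0,0,0],[0,0,0],0],[[0,0,0],[0,0,0],0],[[0,0,0],[0,0,0],0]]'
python3 - <<'E'
from h import *
togo([.5405,.1745,.215],18.4)
from cell import env
import cv2
s=env.sense();f=env.grab_frame("wrist");pickle.dump((s,f),open("w2.pkl","wb"))
cv2.imwrite("pics/w2.png",cv2.resize(f["frame"][100:292,128:384],(768,576),interpolation=cv2.INTER_CUBIC)[:,:,::-1])
E
```

```text
time_s: 6.75
position: [0.5398, 0.1658, 0.2638]
ee_rot: [0.477, -3.103, -0.001]
force: [-0.2, -0.3, -1.1]
width: 0.0088
gripper_force: 58.6
time_s: 7.25
position: [0.5409, 0.1627, 0.2649]
ee_rot: [-0.471, 3.106, -0.0]
force: [0.3, -0.4, -1.0]
width: 0.0088
gripper_force: 58.6
t 7.25 pos [0.5409 0.1627 0.2649] shift [-0.0126  0.0457  0.1997]
turn [1.000e-04 1.000e-04 9.935e-01]
turn [-0.0001  0.     -0.0065]
```

View pics/w2.png

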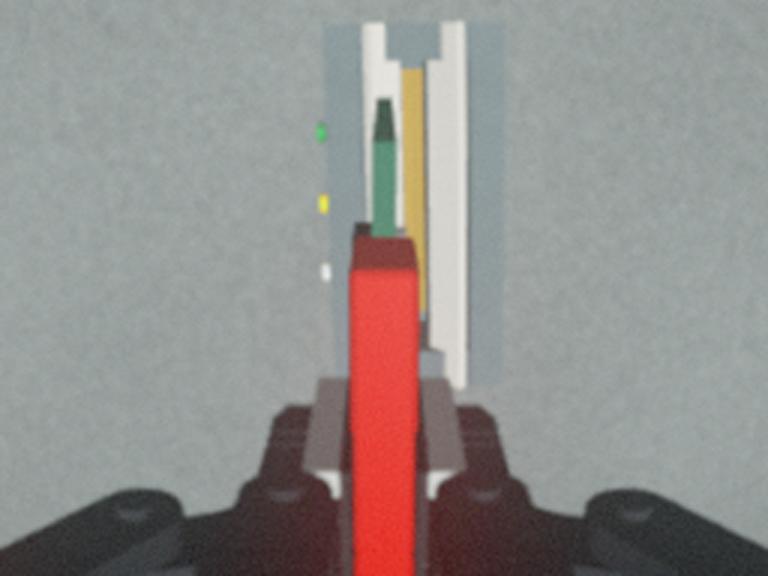

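The wrist view, enlarged 3x from (128,100), shows the dock's lip outer edges at x≈363 (left) and 466 (right), with the ends at rows 22 and 387. The slot floor (gold) starts at row 68 and spans 402–424. The board sits left of the slot by about 30 enlarged px.

```bash
python3 - <<'E'
from h import *
s,f=pickle.load(open("w2.pkl","rb"))
g=lambda x,y,z:wray(s,f,128+(x+.5)/3-.5,100+(y+.5)/3-.5,z)
yaw=lambda a,b:np.degrees(np.arctan2((a-b)[1],(a-b)[0]))
A,B,C=g(363,22,.052),g(466,22,.052),g(466,387,.052)
print("lip w",np.linalg.norm(A-B),"len",np.linalg.norm(B-C),"yaw",yaw(C,B),"ctr",(A+C)/2)
D,E=g(325,22,.052),g(503,22,.052);G=g(502,384,.052);print("face w",np.linalg.norm(D-E),"yaw",yaw(G,E),"ctr",(D+G)/2)
a,b=g(413,68,.006),g(423,68,.006);c=g(427,310,.006);print("floor far mid",a,"yaw",yaw(c,b))
u=np.array([np.cos(np.radians(18.5)),np.sin(np.radians(18.5)),0])
print("floor ctr",a-.06*np.sign((a-C)@u)*u)
# board: strip top at z
zt=s["position"][2]-.1056+.12
p,q=g(351,268,zt),g(418,268,zt);m=(p+q)/2;print("strip end w",np.linalg.norm(p-q),"end",m,"ctr est",m-.035*np.sign((a-C)@u)*u, "tcp",s["position"])
zb=zt-.112;print("strip yaw",yaw(g(356,570,zt),g(351,275,zt)),yaw(g(413,570,zt),g(418,275,zt)))
togo([.5405,.1745,.215],18.5)
E
```

```text
lip w 0.03928792556987685 len 0.1490827498816391 yaw 18.43279656546896 ctr [0.54095809 0.17727426 0.052     ]
face w 0.06803813649724061 yaw 18.79404255115235 ctr [0.54022224 0.17740421 0.052     ]
floor far mid [0.48890008 0.16052457 0.006     ] yaw 18.74174583695584
floor ctr [0.5457995  0.17956285 0.006     ]
strip end w 0.009086106280528961 end [0.50716189 0.15281536 0.27931545] ctr est [0.54035322 0.16392102 0.27931545] tcp [0.54085883 0.16265857 0.26491545]
strip yaw 17.397124995362013 17.152723556861744
t 7.3 pos [0.5409 0.1628 0.2649] shift [-0.0124  0.045   0.1996]
turn [1.000e-04 1.000e-04 9.931e-01]
turn [-0.      0.0001 -0.0069]
```

```bash
python3 -m jog '[[[-0.017,0.052,0],[0,0,-0.007],0],[[-0.017,0.052,0.08],[0,0,-0.007],0],[[-0.017,0.052,0.18],[0,0,-0.007],0],[[-0.017,0.052,0.25],[0,0,-0.007],0],[[-0.017,0.052,0.25],[0,0,-0.007],0]]'
python3 -m jog '[[[0,0,0],[0,0,0],0],[[0,0,0],[0,0,0],0],[[0,0,0],[0,0,0],0],[[0,0,0],[0,0,0],0],[[0,0,0],[0,0,0],0]]'
python3 - <<'E'
from h import *
togo([.541,.1765,.1036],18.5)
from cell import env
import cv2
s=env.sense();f=env.grab_frame("wrist");pickle.dump((s,f),open("w3.pkl","wb"))
f2=env.grab_frame("side")["frame"]
a=cv2.resize(f["frame"][80:230,180:330],(400,400),interpolation=cv2.INTER_CUBIC)
b=cv2.resize(f2[80:210,150:280],(400,400),interpolation=cv2.INTER_CUBIC)
cv2.imwrite("pics/w3.png",np.hstack([a,b])[:,:,::-1])
E
```

```text
time_s: 7.8
position: [0.5395, 0.1776, 0.2]
ee_rot: [0.509, -3.096, 0.0]
force: [-0.4, 0.2, -0.7]
width: 0.0083
gripper_force: 58.7
time_s: 8.3
position: [0.5412, 0.177, 0.2028]
ee_rot: [-0.506, 3.1, 0.0]
force: [-0.1, 0.4, -1.3]
width: 0.0088
gripper_force: 58.7
t 8.3 pos [0.5412 0.177  0.2028] shift [ 0.0017 -0.0015  0.3968]
turn [-4.000e-04 -0.000e+00 -9.997e-01]
turn [-0.      0.0003  0.0003]
```

View pics/w3.png

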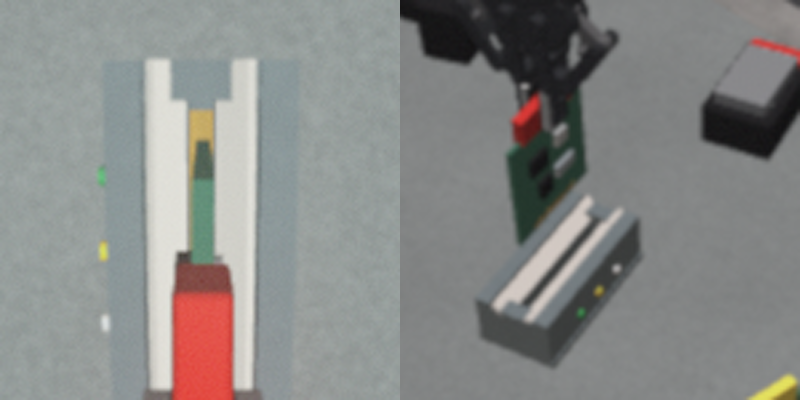

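The board lines up with the slot: board edge at x≈203, lip centre 201. Lowering.

```bash
python3 -m jog '[[[0,0,0.05],[0,0,0],0],[[0,0,0.1],[0,0,0],0],[[0,0,0.15],[0,0,0],0],[[0,0,0.19],[0,0,0],0],[[0,0,0.22],[0,0,0],0]]'
python3 -m jog '[[[0,0,0.03],[0,0,0],0],[[0,0,0.06],[0,0,0],0],[[0,0,0.09],[0,0,0],0],[[0,0,0.11],[0,0,0],0],[[0,0,0.12],[0,0,0],0]]'
python3 -c "
from h import *
togo([.541,.1765,.1036],18.5)"
```

```text
time_s: 8.9
position: [0.5405, 0.1767, 0.1457]
ee_rot: [0.506, -3.099, 0.0]
force: [0.8, -1.9, -0.8]
width: 0.009
gripper_force: 58.7
time_s: 9.4
position: [0.5409, 0.1769, 0.1167]
ee_rot: [0.506, -3.1, 0.0]
force: [-0.4, -0.1, -1.0]
width: 0.009
gripper_force: 58.7
t 9.4 pos [0.5409 0.1769 0.1167] shift [-0.0001 -0.0015  0.0526]
turn [ 3.000e-04 -0.000e+00 -9.997e-01]
turn [-0.     -0.0002  0.0003]
```

```bash
python3 -m jog '[[[0,0,0.01],[0,0,0],0],[[0,0,0.02],[0,0,0],0],[[0,0,0.03],[0,0,0],0],[[0,0,0.04],[0,0,0],0],[[0,0,0.045],[0,0,0],0]]'
python3 -m jog '[[[0,0,0.003],[0,0,0],0],[[0,0,0.006],[0,0,0],0],[[0,0,0.009],[0,0,0],0],[[0,0,0.009],[0,0,0],0],[[0,0,0.009],[0,0,0],0]]'
```

```text
time_s: 9.9
position: [0.541, 0.1769, 0.1059]
ee_rot: [0.506, -3.1, 0.0]
force: [0.3, 0.1, -1.4]
width: 0.0091
gripper_force: 58.7
time_s: 10.4
position: [0.5411, 0.1769, 0.1038]
ee_rot: [-0.506, 3.1, -0.0]
force: [0.2, 0.5, -1.1]
width: 0.0089
gripper_force: 58.7
```

```bash
python3 -m jog '[[[0,0,0.003],[0,0,0],0],[[0,0,0.006],[0,0,0],0],[[0,0,0.008],[0,0,0],0],[[0,0,0.008],[0,0,0],0],[[0,0,0.008],[0,0,0],0]]'
```

```text
time_s: 10.9
position: [0.5411, 0.177, 0.1036]
ee_rot: [-0.506, 3.099, -0.0]
force: [-5.0, -1.7, 15.7]
width: 0.0091
gripper_force: 61.2
```

Contact came exactly at the home height. I'll release and retreat.

```bash
python3 -m jog '[[[0,0,-0.006],[0,0,0],0],[[0,0,-0.006],[0,0,0],0.2],[[0,0,-0.006],[0,0,0],0.5],[[0,0,-0.006],[0,0,0],0.6],[[0,0,-0.006],[0,0,0],0.6]]' 20
python3 -m jog '[[[0,0,-0.03],[0,0,0],0.6],[[0,0,-0.1],[0,0,0],0.6],[[0,0,-0.2],[0,0,0],0.6],[[0,0,-0.35],[0,0,0],0.6],[[0,0,-0.5],[0,0,0],0.6]]'
python3 -m jog '[[[0.1,0.1,0],[0,0,0],0.6],[[0.2,0.2,0],[0,0,0],0.6],[[0.2,0.3,0],[0,0,0],0.6],[[0.2,0.4,0],[0,0,0],0.6],[[0.2,0.4,0],[0,0,0],0.6]]'
python3 - <<'E'
from h import *
from cell import env
import cv2
s=env.sense();f=env.grab_frame("top");g=env.grab_frame("side")["frame"]
b=cv2.resize(g[80:320,150:390],(400,400));a=cv2.resize(f["frame"][130:290,140:400],(400,246))
h=np.zeros((400,800,3),np.uint8);h[:,:400]=b;h[:246,400:]=a
cv2.imwrite("pics/e.png",h[:,:,::-1])
E
```

```text
time_s: 11.4
position: [0.541, 0.1769, 0.1031]
ee_rot: [0.506, -3.1, 0.0]
force: [-0.6, 0.5, 0.4]
width: 0.0511
gripper_force: 0.0
time_s: 11.9
position: [0.5406, 0.1768, 0.2298]
ee_rot: [0.506, -3.1, 0.0]
force: [0.1, -0.5, 0.0]
width: 0.051
gripper_force: 0.0
time_s: 12.4
position: [0.46, 0.2597, 0.2291]
ee_rot: [-0.515, 3.099, 0.004]
force: [0.1, -0.5, -0.5]
width: 0.0509
gripper_force: 0.0
```

View pics/e.png

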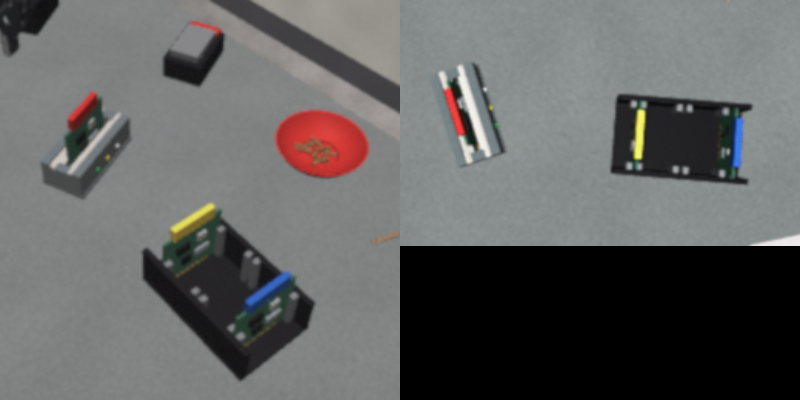

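The red board stands in the dock's slot with a slight lean. Yellow and blue stand unmoved in the rack, and the arm is clear.

```bash
python3 -c "
from cell import env
print(env.finish_job())"
```

```text
the job is handed in; nothing more can be done
None
```

The red-stripped board stands fully home and released in the dock with a slight lean, yellow and blue look unmoved in the rack, and I handed the job in at about 12.5 s; the hand-in call returned no verdict.

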